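# Pack the bar box below its rim, sweep the lid shut and wedge it

### The job

Pack the wooden box so that nothing sticks up above its rim: stand the salt shaker (someone has left it in the shallow half, where it is too tall) and the steel jigger upright in the deep half, and lay the lemon on its side in the shallow half. Then slide the lid over the packed box until it is fully shut, and only then push the red wedge in the lid down until it stops. Do not tip the shaker over, and leave the cup, the goblet and the mug where they stand.

Things in the scene. Friction and masses are not known exactly. Their poses are not given: they have to be found in the camera images.
- crate: The wooden box, fixed: 166 mm (x) by 242 mm (y) outside, walls 8 mm, rim 106 mm above the worktop; origin under its centre. z up; y points along its length to the side where the open lid waits on rails. The rails on both long walls rise 10 mm above the rim. An 8 mm divider as high as the rim parts the deep half (-y) from the shallow half (+y).
- deep_floor (a point): Centre of the floor of the deep half of the box, axes as the box's. It is 150 mm (x) by 116 mm (y) inside, its floor 98 mm below the rim and 8 mm above the worktop; the shaker and the jigger fit in it side by side along y, 58 mm apart.
- shallow_floor (a point): Centre of the raised floor of the shallow half of the box, 117 mm from the centre of the deep floor along the box's +y; same axes. 150 mm (x) by 102 mm (y) inside, its floor 62 mm below the rim and 44 mm above the worktop.
- shaker_center (a point): Centre, half-way up, of the glass salt shaker with grey cap: round, 44 mm in diameter up to 74 mm, cap 34 mm in diameter, 90 mm high. z is its upright axis. It starts standing in the shallow half of the box, its cap 28 mm above the rim. 0.07 to 0.14 kg.
- jigger_center (a point): Centre, half-way up, of the steel jigger (double measuring cup), 46 mm in diameter at its rims, 84 mm high. z is its upright axis. Its waist is filled for contact: it grips like a plain cylinder 46 mm thick at any height. Starts upright on the worktop.
- lemon_center (a point): Centre of the yellow lemon, lying on its side: 53 mm wide along its own x, 80 mm long along its own y, 51 mm high; grip it across x. Starts on the worktop.
- lid_bar (a point): Centre of the dark wooden grip bar on the sliding lid, 70 mm long (the box's x), 14 mm wide (the box's y), 28 mm high, its top 142 mm above the worktop; the lid's upper face is 114 mm above the worktop.
- lid (a joint): How far the lid is open, in m: 0 fully shut, 0.32 fully open. It slides along the box's y in rails on the rim (open = +y); about 3 N of friction, it stays where it is left. Its underside passes 2 mm above the rim, so it meets anything that sticks up.
- wedge_top (a point): Centre of the top of the red wedge's head (32 x 22 mm, flat, 156 mm above the worktop when raised). The wedge stands in a slot in the tab at the lid's leading (-y) end, 83.5 mm from the grip bar, and travels with the lid; when the lid is shut it stands over a brass keeper outside the end wall.
- wedge (a joint): How far the wedge is pushed down, in m: 0 raised, 0.028 fully home, where the head stops just above the lid. About 6 N of friction; it stays where it is left.
- cup: Bystander: small painted cup with handle, 58 x 71 x 47 mm high, loose on the worktop among the things; origin under its centre.
- goblet: Bystander: small glass goblet with a pine cone, 70 mm wide, 103 mm high, loose; origin under its centre.
- mug: Bystander: white mug with blue dots, 77 x 115 x 89 mm high, loose; origin under its centre.
There are look-alikes about, which are no part of the job. What is shaped like the part that bears jigger_center but blue or green is not meant.

How it is judged:
On the way, in this order (a step that is already met when the one before it is completed fails the run):
1. shaker and jigger stand in the deep half and the lemon lies in the shallow half, the lid still open (x of shaker_center in the frame of deep_floor between -0.07 and 0.07 m and y of shaker_center in the frame of deep_floor between -0.055 and 0.055 m and z of shaker_center in the frame of deep_floor between 0.03 and 0.055 m and angle between each of shaker_center, jigger_center's own z axis and vertical below 0.2 rad and x of jigger_center in the frame of deep_floor between -0.07 and 0.07 m and y of jigger_center in the frame of deep_floor between -0.055 and 0.055 m and z of jigger_center in the frame of deep_floor between 0.03 and 0.055 m and x of lemon_center in the frame of shallow_floor between -0.07 and 0.07 m and y of lemon_center in the frame of shallow_floor between -0.05 and 0.05 m and z of lemon_center in the frame of shallow_floor between 0.01 and 0.036 m and value of joint lid above 0.2 m), for 0.2 s.
2. the lid is slid fully shut over the packed things, the wedge still raised (x of shaker_center in the frame of deep_floor between -0.07 and 0.07 m and y of shaker_center in the frame of deep_floor between -0.055 and 0.055 m and z of shaker_center in the frame of deep_floor between 0.03 and 0.055 m and angle between each of shaker_center, jigger_center's own z axis and vertical below 0.2 rad and x of jigger_center in the frame of deep_floor between -0.07 and 0.07 m and y of jigger_center in the frame of deep_floor between -0.055 and 0.055 m and z of jigger_center in the frame of deep_floor between 0.03 and 0.055 m and x of lemon_center in the frame of shallow_floor between -0.07 and 0.07 m and y of lemon_center in the frame of shallow_floor between -0.05 and 0.05 m and z of lemon_center in the frame of shallow_floor between 0.01 and 0.036 m and value of joint lid below 0.006 m and value of joint wedge below 0.012 m), for 0.2 s.
3. the wedge is pushed home (x of shaker_center in the frame of deep_floor between -0.07 and 0.07 m and y of shaker_center in the frame of deep_floor between -0.055 and 0.055 m and z of shaker_center in the frame of deep_floor between 0.03 and 0.055 m and angle between each of shaker_center, jigger_center's own z axis and vertical below 0.2 rad and x of jigger_center in the frame of deep_floor between -0.07 and 0.07 m and y of jigger_center in the frame of deep_floor between -0.055 and 0.055 m and z of jigger_center in the frame of deep_floor between 0.03 and 0.055 m and x of lemon_center in the frame of shallow_floor between -0.07 and 0.07 m and y of lemon_center in the frame of shallow_floor between -0.05 and 0.05 m and z of lemon_center in the frame of shallow_floor between 0.01 and 0.036 m and value of joint lid below 0.006 m and value of joint wedge above 0.024 m), for 0.2 s.
At the end, for the whole second after the job is handed in: The shaker and the jigger stand upright (within 0.2 rad) in the deep half of the box, on its floor; the lemon lies on its side in the shallow half; the lid is shut to within 6 mm and the wedge is pushed down at least 24 of its 28 mm (all of step 3 and velocity of joint lid below 0.01 m/s); the robot touches nothing.
It fails at once if the salt shaker is tipped over (angle between shaker_center's own z axis and vertical above 0.7 rad).
It fails at once if the wedge is pushed down before the lid is shut (value of joint lid above 0.012 m and value of joint wedge above 0.014 m).
It fails at once if a bystander (cup, goblet, mug) is moved more than 30 mm (distance of any of cup, goblet, mug from where it was at the start of the episode above 0.03 m).
It also fails if it takes over 72 s, if anything falls off the work surface, if the arm or the gripper's body presses on something with over 40 N, if the wrist force passes 120 N, or if a joint passes its speed limit or range.

### The arm

A 6-joint arm with a two-finger parallel gripper is mounted at the origin on a cart in front of the work surface, level with it; the furniture and walls round the work are solid. World frame = base frame: x ahead of the robot, y to its left, z up, the work surface at z = 0. Lengths are in m, angles in rad, forces in N, time in s.
With the tool pointing down it reaches from about 0.35 to 0.775 m from the base axis. Payload 5.5 kg.
Tool frame: the origin (TCP) lies between the finger pads; the fingertips stand 17 mm ahead of it and the grasp point (between the pads) lies 2 mm behind it (env.finger_overhang is the distance from the TCP to the fingertips, in m); z points along the fingers, y is the line along which they close (so a half turn about z gives the same grasp; the last joint's range is limited). The gripper opens to 85 mm and grips with 20 to 120 N. Pads are 22 mm wide; open, the fingers measure 114 mm over their backs; the gripper's body (76 mm by 85 mm) begins 54 mm behind the grasp point. The pads swing forward as they close: fully open they stand 13 mm farther back than shut.
Start: joints at [1.053, 0.313, 0.046, 1.304, 0, 1.431], TCP at [0.212, 0.534, 0.248] pointing down, gripper open.
Joint ranges: [-2.76, 2.76], [-0.86, 1.69], [-1.03, 1.26], [-2.2, 2.34], [-1.47, 1.5], [-3.14, 3.14]. Speed limits (rad/s): [2.57, 2.57, 3.14, 3.14, 3.14, 3.14].

### API

Orientations are given as a unit quaternion [w, x, y, z].
In Python, from workcell import env gives the robot as it stands. The module is installed in compiled form; this text tells all that it offers.
- The arm moves only by the shell command python3 -m pendant 'ROWS' [FORCE]. ROWS is JSON, a list of rows, each a list of 5 numbers: the gripper's target within -1 to 1 (fully open at 1, half-way at 0, shut at -1), then the shift along the tool's x, y, z in m, then the turn about the tool's z in rad. A call has 1 to 8 rows; each row shifts and turns the commanded pose from where the row before left it, along the tool's axes as they then stand; what a row does not reach is not made up. A row lasts 1/8 s, in which the tool goes at most 62.5 mm and 10.7 degrees, less where a joint would pass 70% of its speed; a pose out of reach is approached as far as the arm can. A call with a gripper value outside its range is refused whole. The fingers move at their own pace and stop on an object; FORCE is the grip in N (left out, the last holds). Time passes only in rows, so rows that do not move let the fingers close. It gives the time, the measured TCP pose, the force, the opening and the grip force at its end, in the units of the state.
- env.get_state(): the state, without advancing time (a new reading comes with each control period).
- env.read_camera(name): name is "scene" or "top" or "wrist"; returns the picture (480x640x3 uint8, red, green, blue); there is no depth.
- env.calibration(name): a dict with "K" (3x3 intrinsics, pixels), "T" (4x4, takes a point from camera to world coordinates); the wrist camera has in their place "tool_from_camera" (4x4, takes a point from camera to tool coordinates, whose origin is the TCP and whose axes are the flange's). Camera axes: x right, y down, z forward; pixel columns grow to the right and rows downward; lengths in m; the calibration is good to about 2 mm. A picture is of the moment at which its call begins: read the wrist's pose just before it. calibration takes no time and is no camera call.
- env.hand_in(): hands the job in; it is judged then, once.
Trained networks look in the newest picture that a camera, given by its name, has taken for a name from the list of things; names that differ only in an ending like _2 or _b are one class to them, and where a whole thing is asked for, a point or a joint stands for the part that bears it (a point fixed in the world has none). Each returns a list of dicts, best first, with "score" (0 to 1); they miss things now and then, are a little off and sometimes report something else, mostly with a low value. They report only what shows in the picture. A call takes as long as a camera call. They do not tell look-alikes from the thing itself.
- env.recognise(camera, label): "centre" ([column, row] in pixels, amid what is visible of it).
The state is a dict: "clock": time; "joint_pos": joint angles; "qvel": joint speeds; "tau": joint torques, N m; "tcp_pos": TCP position; "orientation": TCP orientation; "wrist_force": force on the tool from outside, world axes, zero at the start; "ft_torque": the same for the moment, N m; "finger_gap": finger opening in m; "grip_force": force on a finger pad.
Only numpy, scipy, OpenCV 4.12 (cv2) and the standard library are available. Lean on these libraries where they do the work, as an engineer would, in place of code of your own. Each camera call takes 0.05 s, during which the arm holds its last target. There are 200 camera calls.

## Working session

There is one attempt and no reset: what is moved stays moved. The work goes in short steps, Python scripts to look and compute and a shell command to move; the robot and the scene stay as the last step left them, time stands still between calls to the robot, and variables do not carry over. Pictures are saved under pics/ and viewed, at most 12 in all, crops included, and the job is handed in when it is done.

```bash
mkdir -p pics; cat > h.py <<'E'
import numpy as np, cv2
from workcell import env
from scipy.spatial.transform import Rotation as R
def RT(s): return R.from_quat(np.roll(s['orientation'],-1)).as_matrix()
def cam(name,s=None):
    c=env.calibration(name); K=np.array(c['K'])
    if name=='wrist':
        s=s or env.get_state(); W=np.eye(4); W[:3,:3]=RT(s); W[:3,3]=s['tcp_pos']; T=W@np.array(c['tool_from_camera'])
    else: T=np.array(c['T'])
    return K,T
def pix2w(px,z,K,T):
    d=T[:3,:3]@np.linalg.solve(K,[px[0],px[1],1]); o=T[:3,3]
    return o+d*(z-o[2])/d[2]
def w2pix(p,K,T):
    q=K@(T[:3,:3].T@(np.array(p)-T[:3,3])); return q[:2]/q[2]
def shot(name,fn):
    s=env.get_state(); im=env.read_camera(name); cv2.imwrite('pics/'+fn,im[:,:,::-1]); return im,cam(name,s)
def totool(dw): return RT(env.get_state()).T@np.array(dw)
E
python3 - <<'E'
from h import *
for c in ['top','scene']:
    im,(K,T)=shot(c,c+'0.png')
    print(c,T[:3,3].round(3))
    for l,z in [('crate',.1),('shaker_center',.09),('jigger_center',.042),('lemon_center',.026),('lid_bar',.13),('wedge_top',.156),('cup',.03),('goblet',.05),('mug',.045)]:
        for r in env.recognise(c,l)[:3]: print(l,round(r['score'],2),np.round(r['centre']),pix2w(r['centre'],z,K,T).round(3))
s=env.get_state();print(s['clock'],s['tcp_pos'],RT(s).round(2),s['finger_gap'])
E
```

```text
top [ 0.369 -0.169  0.94 ]
crate 0.69 [143. 281.] [0.479 0.162 0.1  ]
shaker_center 0.71 [168. 291.] [0.459 0.117 0.09 ]
jigger_center 0.96 [387. 270.] [ 0.491 -0.304  0.042]
jigger_center 0.93 [433. 257.] [ 0.515 -0.398  0.042]
jigger_center 0.79 [478. 274.] [ 0.479 -0.484  0.042]
lemon_center 0.71 [ 92. 284.] [0.486 0.295 0.026]
lemon_center 0.66 [348. 306.] [ 0.424 -0.223  0.026]
lid_bar 0.64 [ 50. 282.] [0.478 0.318 0.13 ]
wedge_top 0.73 [ 92. 283.] [0.471 0.229 0.156]
cup 0.84 [440. 305.] [ 0.419 -0.407  0.03 ]
goblet 0.61 [299. 179.] [ 0.685 -0.132  0.05 ]
goblet 0.42 [ 89. 283.] [0.484 0.288 0.05 ]
goblet 0.26 [146. 281.] [0.483 0.177 0.05 ]
mug 0.63 [436. 175.] [ 0.687 -0.416  0.045]
mug 0.54 [346. 308.] [ 0.418 -0.218  0.045]
mug 0.17 [384. 270.] [ 0.492 -0.297  0.045]
scene [-0.203 -0.615  0.875]
crate 0.97 [193. 218.] [0.478 0.104 0.1  ]
shaker_center 0.87 [183. 224.] [0.461 0.118 0.09 ]
jigger_center 0.67 [420. 320.] [ 0.512 -0.401  0.042]
jigger_center 0.64 [372. 307.] [ 0.496 -0.309  0.042]
jigger_center 0.57 [454. 354.] [ 0.472 -0.484  0.042]
lemon_center 0.89 [314. 321.] [ 0.42  -0.226  0.026]
lid_bar 0.69 [104. 180.] [0.451 0.326 0.13 ]
lid_bar 0.21 [371. 306.] [ 0.423 -0.339  0.13 ]
cup 0.91 [400. 361.] [ 0.417 -0.407  0.03 ]
goblet 0.65 [340. 218.] [ 0.688 -0.131  0.05 ]
goblet 0.54 [140. 183.] [0.558 0.346 0.05 ]
mug 0.75 [459. 262.] [ 0.695 -0.407  0.045]
1.0 [0.21215103 0.53447695 0.24834123] [[-0.93  0.37  0.  ]
 [ 0.37  0.93  0.  ]
 [-0.    0.   -1.  ]] 0.08553680020831234
```

View pics/top0.png

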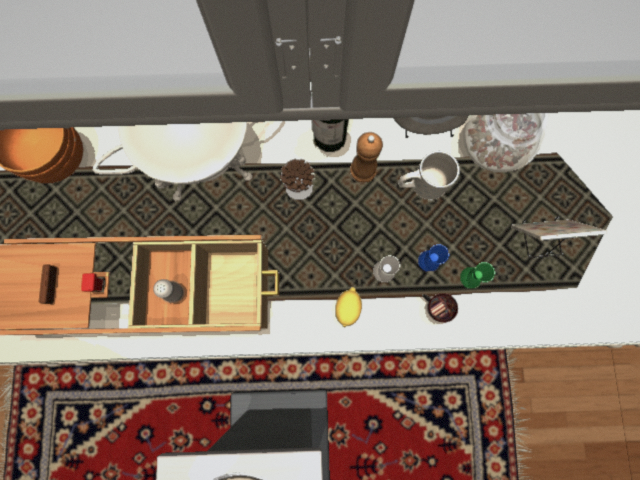

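View pics/scene0.png

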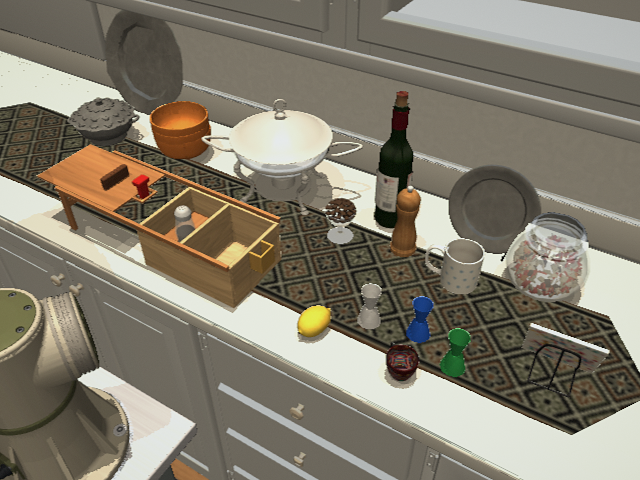

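The top view shows the steel jigger at (387,270), blue and green look-alikes beside it, the lemon at (348,306), the shaker at (168,291), and the crate aligned with world y with its deep half to the right. The scene view agrees.

```bash
python3 - <<'E'
from h import *
K,T=cam('top')
for p,z in [((132,243),.106),((131,326),.106),((263,241),.106),((265,328),.106),((194,244),.106),((192,326),.106),((131,237),.116),((131,333),.116),((264,236),.116),((266,332),.116),((146,281),.106)]: print(p,pix2w(p,z,K,T).round(3))
print(env.calibration('wrist')['tool_from_camera'])
print('to shaker', totool([.462-.21215,.117-.53448,0]).round(3))
E
```

```text
(132, 243) [0.55  0.184 0.106]
(131, 326) [0.396 0.178 0.106]
(263, 241) [ 0.546 -0.063  0.106]
(265, 328) [ 0.384 -0.066  0.106]
(194, 244) [0.544 0.067 0.106]
(192, 326) [0.392 0.067 0.106]
(131, 237) [0.559 0.182 0.116]
(131, 333) [0.383 0.173 0.116]
(264, 236) [ 0.553 -0.067  0.116]
(266, 332) [ 0.377 -0.069  0.116]
(146, 281) [0.477 0.154 0.106]
[[-2.20216103e-03 -9.53274868e-01 -3.02096304e-01  7.74531820e-02]
 [ 9.99997570e-01 -2.06922494e-03 -7.60074001e-04 -1.05308431e-03]
 [ 9.94542354e-05 -3.02097244e-01  9.53277108e-01 -1.26760908e-01]
 [ 0.00000000e+00  0.00000000e+00  0.00000000e+00  1.00000000e+00]]
to shaker [-0.386 -0.296 -0.   ]
```

```bash
python3 -m pendant '[[1,-0.0483,-0.037,0,0],[1,-0.0483,-0.037,0,0],[1,-0.0483,-0.037,0,0],[1,-0.0483,-0.037,0,0],[1,-0.0483,-0.037,0,0],[1,-0.0483,-0.037,0,0],[1,-0.0483,-0.037,0,0],[1,-0.0483,-0.037,0,0]]' 40; python3 -m pendant '[[1,0,0,0,0.17],[1,0,0,0,0.17],[1,0,0,0,0.17],[1,0,0,0,0.17],[1,0,0,0,0.17],[1,0,0,0,0.17],[1,0,0,0,0.17],[1,0,0,0,0]]'
python3 - <<'E'
from h import *
im,(K,T)=shot('wrist','w1.png')
r=env.recognise('wrist','shaker_center'); print(r[:2])
s=env.get_state();print(s['clock'],s['tcp_pos'],RT(s).round(3),T[:3,3])
for x in r[:2]: print(pix2w(x['centre'],.09,K,T))
E
```

```text
clock: 2.0
tcp_pos: [0.463, 0.115, 0.2487]
orientation: [0.001, 0.188, 0.982, 0.0]
wrist_force: [0.9, 0.4, 0.5]
finger_gap: 0.0855
grip_force: 0.0
clock: 3.0
tcp_pos: [0.4621, 0.1168, 0.2484]
orientation: [0.0, 0.705, 0.709, 0.0]
wrist_force: [-0.3, -0.4, 0.2]
finger_gap: 0.0856
grip_force: 0.0
[{'centre': [318.3, 219.5], 'score': 0.9}]
3.1 [0.46209208 0.11682407 0.248348  ] [[-0.006  1.     0.   ]
 [ 1.     0.006  0.   ]
 [ 0.     0.    -1.   ]] [0.46107072 0.19310013 0.37515038]
[0.46066373 0.11722917 0.09      ]
```

View pics/w1.png

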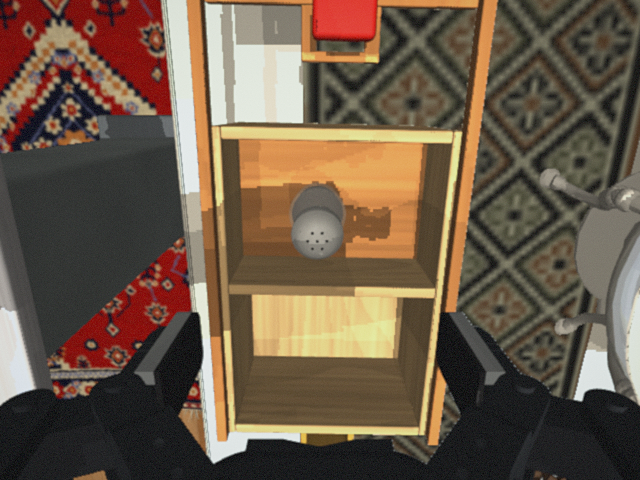

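The wrist view shows the shaker with its cap top at about (317,237) (cap centre), the divider at row ~292, box corners at about (213,127), (461,131), (229,433), (430,435).

```bash
python3 - <<'E'
from h import *
K,T=cam('wrist')
P={}
for p in [(213,127),(461,131),(228,433),(431,435),(230,290),(436,294),(221,140),(229,427),(452,143),(421,429)]: print(p,pix2w(p,.106,K,T).round(4))
print('cap',pix2w((317,238),.132,K,T).round(4))
print('wedge',pix2w((345,20),.156,K,T).round(4))
E
```

```text
(213, 127) [0.3929 0.1826 0.106 ]
(461, 131) [0.5523 0.1807 0.106 ]
(228, 433) [ 0.387  -0.0602  0.106 ]
(431, 435) [ 0.5541 -0.0617  0.106 ]
(230, 290) [0.3967 0.0684 0.106 ]
(436, 294) [0.5466 0.0657 0.106 ]
(221, 140) [0.3975 0.1745 0.106 ]
(229, 427) [ 0.3882 -0.0541  0.106 ]
(452, 143) [0.5473 0.1732 0.106 ]
(421, 429) [ 0.5453 -0.0556  0.106 ]
cap [0.4599 0.1164 0.132 ]
wedge [0.4734 0.2349 0.156 ]
```

```bash
python3 -m pendant '[[0.6,0,-0.002,0,0],[0.6,0,0,0.05,0],[0.6,0,0,0.05,0],[0.6,0,0,0.03,0],[0.6,0,0,0.018,0],[-1,0,0,0,0],[-1,0,0,0,0],[-1,0,0,0,0]]' 40
```

```text
clock: 4.1
tcp_pos: [0.4609, 0.1169, 0.1014]
orientation: [0.001, 0.706, 0.708, 0.001]
wrist_force: [-0.8, -0.2, -0.3]
finger_gap: 0.0361
grip_force: 39.6
```

```bash
python3 -m pendant '[[-1,0,0,0,0],[-1,0,0,-0.02,0],[-1,0,0,-0.025,0],[-1,0,0,-0.025,0],[-1,0,0,0,0]]'
python3 - <<'E'
from h import *
shot('wrist','w2.png')
E
```

```text
clock: 4.72
tcp_pos: [0.4617, 0.117, 0.1723]
orientation: [0.001, 0.706, 0.708, 0.002]
wrist_force: [0.1, 0.3, -0.2]
finger_gap: 0.0357
grip_force: 39.8
```

View pics/w2.png

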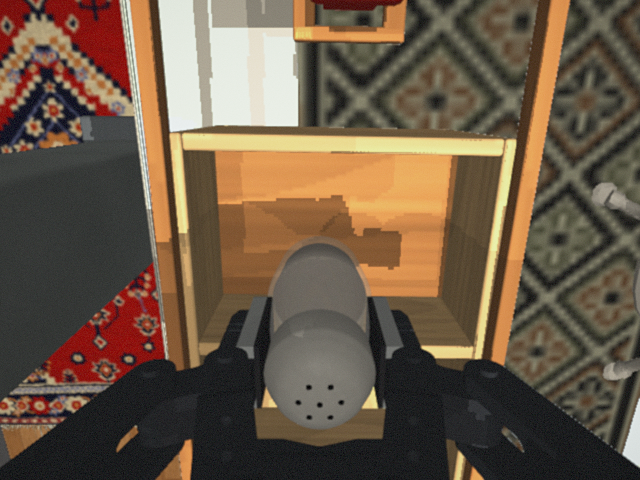

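The picture shows the shaker held upright between the pads, body hanging below clear of the floor.

```bash
python3 -m pendant '[[-1,0,0,-0.03,0],[-1,-0.03,0.004,0,0],[-1,-0.03,0.004,0,0],[-1,-0.023,0.001,0,0],[-1,0,0,0.04,0],[-1,0,0,0.04,0],[-1,0,0,0.03,0],[-1,0,0,0,0]]'
```

```text
clock: 5.78
tcp_pos: [0.4662, 0.0341, 0.0872]
orientation: [-0.003, 0.706, 0.708, -0.002]
wrist_force: [0.2, 0.7, -0.4]
finger_gap: 0.036
grip_force: 39.9
```

```bash
python3 -m pendant '[[-1,0,0.003,0.01,0],[-1,0,0,0.008,0],[-1,0,0,0.003,0],[-1,0,0,0,0]]'
```

```text
clock: 6.28
tcp_pos: [0.4724, 0.0339, 0.0694]
orientation: [0.0, 0.706, 0.708, 0.0]
wrist_force: [0.9, -0.1, -1.0]
finger_gap: 0.0363
grip_force: 39.9
```

```bash
python3 -m pendant '[[-1,0,0,0.003,0],[-1,0,0,0.001,0],[-1,0,0,0,0]]'
```

```text
clock: 6.65
tcp_pos: [0.4723, 0.0339, 0.0653]
orientation: [-0.0, 0.706, 0.708, 0.0]
wrist_force: [-1.1, 0.0, -0.7]
finger_gap: 0.036
grip_force: 39.9
```

```bash
python3 -m pendant '[[-1,0,0,0.002,0],[-1,0,0,0,0]]'
```

```text
clock: 6.9
tcp_pos: [0.4726, 0.034, 0.0649]
orientation: [0.0, 0.706, 0.708, 0.0]
wrist_force: [-6.1, 0.9, 14.3]
finger_gap: 0.0358
grip_force: 42.3
```

```bash
python3 -m pendant '[[0.3,0,0,-0.001,0],[0.5,0,0,0,0],[0.5,0,0,0,0],[0.5,0,0,-0.03,0],[0.5,0,0,-0.05,0],[0.5,0,0,-0.055,0],[1,0,0,-0.05,0],[1,0,0,0,0]]'; python3 -m pendant '[[1,-0.05,0,0,0],[1,-0.05,0,0,0],[1,-0.05,0,0,0],[1,-0.05,0,0,0],[1,-0.05,0,0,0],[1,-0.05,0,0,0],[1,0,0,0,0]]'
python3 - <<'E'
from h import *
im,(K,T)=shot('wrist','w3.png')
for l,z in [('shaker_center',.09),('jigger_center',.06),('lemon_center',.026),('cup',.03)]:
    for r in env.recognise('wrist',l)[:3]: print(l,round(r['score'],2),np.round(r['centre']),pix2w(r['centre'],z,K,T).round(3))
s=env.get_state();print(s['clock'],s['tcp_pos'],RT(s).round(3))
E
```

```text
clock: 7.9
tcp_pos: [0.4748, 0.0336, 0.2533]
orientation: [0.003, 0.706, 0.708, 0.003]
wrist_force: [0.7, -0.4, -0.3]
finger_gap: 0.0853
grip_force: 0.0
clock: 8.78
tcp_pos: [0.4726, -0.2692, 0.2472]
orientation: [-0.001, 0.708, 0.706, -0.0]
wrist_force: [0.6, 0.8, -0.1]
finger_gap: 0.0854
grip_force: 0.0
jigger_center 0.7 [367. 344.] [ 0.513 -0.391  0.06 ]
jigger_center 0.64 [325. 405.] [ 0.476 -0.456  0.06 ]
jigger_center 0.62 [348. 250.] [ 0.495 -0.303  0.06 ]
lemon_center 0.83 [258. 151.] [ 0.42  -0.226  0.026]
cup 0.6 [261. 348.] [ 0.414 -0.413  0.03 ]
9.025 [ 0.4730735  -0.26483378  0.24882718] [[-0.004  1.    -0.001]
 [ 1.     0.004  0.001]
 [ 0.001 -0.001 -1.   ]]
```

View pics/w3.png

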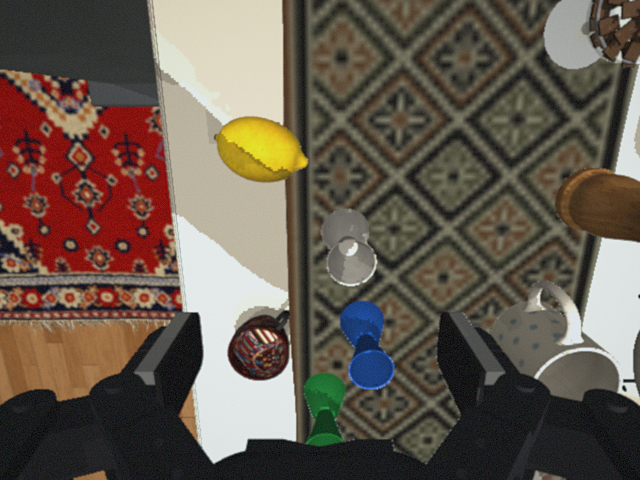

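The wrist view shows the jigger with its rim at (351,260) and base at (346,231). The lemon's ends are at (217,136) and (307,161), so its long axis lies roughly along world x.

```bash
python3 - <<'E'
from h import *
K,T=cam('wrist')
print('rim',pix2w((351,260),.084,K,T).round(4),'base',pix2w((346,231),0,K,T).round(4))
a,b=pix2w((216,136),.026,K,T),pix2w((307,161),.026,K,T);print('lemon',a.round(4),b.round(4),(a+b)/2,np.degrees(np.arctan2(*(b-a)[1::-1])))
c=pix2w((261,149),.03,K,T);print(c)
im=env.read_camera('wrist');hsv=cv2.cvtColor(im,cv2.COLOR_RGB2HSV)
m=cv2.inRange(hsv,(20,150,60),(35,255,255));m[:80]=0;m[220:]=0
n,l,st,ce=cv2.connectedComponentsWithStats(m);i=1+st[1:,4].argmax()
p=np.argwhere(l==i)[:,::-1].astype(np.float32);q=np.array([pix2w(x,.026,K,T)[:2] for x in p]);w,v=np.linalg.eigh(np.cov(q.T));print(cv2.minAreaRect(p),q.mean(0),np.degrees(np.arctan2(v[1,1],v[0,1])),np.sqrt(w)*4)
s=env.get_state();print(s['tcp_pos'])
E
```

```text
rim [ 0.4966 -0.2981  0.084 ] base [ 0.498  -0.2997  0.    ]
lemon [ 0.3854 -0.2092  0.026 ] [ 0.4616 -0.2297  0.026 ] [ 0.42348979 -0.21945765  0.026     ] -15.108798599682746
[ 0.42327073 -0.21942415  0.03      ]
((259.36761474609375, 153.77940368652344), (76.1453628540039, 73.22989654541016), 59.03623962402344) [ 0.4215216  -0.22401501] 165.94102694735554 [0.05147211 0.07468102]
[ 0.4732429  -0.26485332  0.24911017]
```

```bash
python3 -m pendant '[[1,-0.035,0.024,0,0],[1,0,0,0.05,0],[1,0,0,0.05,0],[1,0,0,0.05,0],[1,0,0,0.039,0],[1,0,0,0,0],[-1,0,0,0,0],[-1,0,0,0,0]]' 40;  python3 -m pendant '[[-1,0,0,0,0],[-1,0,0,0,0]]'
```

```text
clock: 10.07
tcp_pos: [0.4989, -0.3019, 0.0627]
orientation: [0.002, 0.706, 0.708, 0.0]
wrist_force: [-0.0, 0.5, -0.0]
finger_gap: 0.0514
grip_force: 0.0
clock: 10.32
tcp_pos: [0.4985, -0.302, 0.0625]
orientation: [0.002, 0.706, 0.708, 0.0]
wrist_force: [-0.4, -0.2, 5.9]
finger_gap: 0.0397
grip_force: 39.2
```

```bash
python3 -m pendant '[[-1,0,0,-0.03,0],[-1,0,0,-0.05,0],[-1,0,0,-0.06,0],[-1,0.05,-0.007,0,0],[-1,0.05,-0.007,0,0],[-1,0.05,-0.007,0,0],[-1,0.05,-0.0075,0,0],[-1,0.05,0,0,0]]';  python3 -m pendant '[[-1,0.028,0,0,0],[-1,0,0,0,0],[-1,0,0,0,0]]'
python3 - <<'E'
from h import *
im,(K,T)=shot('wrist','w4.png'); s=env.get_state();print(s['tcp_pos'],RT(s).round(3))
r=env.recognise('wrist','shaker_center');print([(x['score'],x['centre'],pix2w(x['centre'],.075,K,T).round(3)) for x in r])
E
```

```text
clock: 11.32
tcp_pos: [0.4676, -0.0498, 0.2012]
orientation: [0.001, 0.706, 0.708, 0.0]
wrist_force: [0.7, -0.1, -1.1]
finger_gap: 0.0396
grip_force: 40.3
clock: 11.7
tcp_pos: [0.4683, -0.0236, 0.2008]
orientation: [0.001, 0.706, 0.708, 0.0]
wrist_force: [-0.2, -0.5, -0.7]
finger_gap: 0.0395
grip_force: 40.3
[ 0.46831581 -0.02396833  0.20064098] [[-0.002  1.     0.001]
 [ 1.     0.002 -0.   ]
 [-0.     0.001 -1.   ]]
[(0.74, [329.1, 139.0], array([0.474, 0.036, 0.075])), (0.45, [345.2, 110.4], array([0.483, 0.052, 0.075]))]
```

View pics/w4.png

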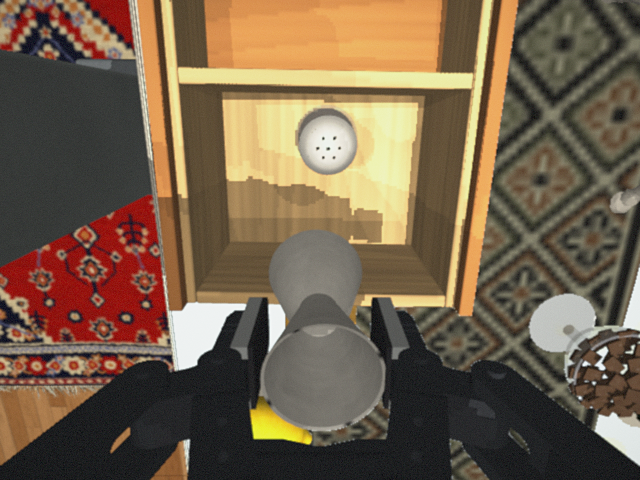

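The shaker stands upright in the deep half at (327,140), and the jigger is held upright. I'll lower it now.

```bash
python3 -m pendant '[[-1,0,0.002,0.035,0],[-1,0,0,0.035,0],[-1,0,0,0.03,0],[-1,0,0,0.015,0],[-1,0,0,0.01,0],[-1,0,0,0.002,0],[-1,0,0,0,0]]'
```

```text
clock: 12.68
tcp_pos: [0.4705, -0.0235, 0.0737]
orientation: [0.0, 0.706, 0.708, 0.0]
wrist_force: [0.5, -0.7, -0.9]
finger_gap: 0.04
grip_force: 40.3
```

```bash
python3 -m pendant '[[-1,0,0,0.002,0],[-1,0,0,0.001,0],[-1,0,0,0,0]]'; python3 -m pendant '[[-1,0,0,0.0015,0],[-1,0,0,0,0]]'
```

```text
clock: 13.05
tcp_pos: [0.4704, -0.0232, 0.0706]
orientation: [0.0, 0.706, 0.708, 0.0]
wrist_force: [0.3, 0.8, 1.6]
finger_gap: 0.0394
grip_force: 40.4
clock: 13.3
tcp_pos: [0.4704, -0.0232, 0.0704]
orientation: [0.001, 0.706, 0.708, 0.0]
wrist_force: [-4.6, 0.6, 13.3]
finger_gap: 0.0395
grip_force: 41.9
```

```bash
python3 -m pendant '[[0.3,0,0,-0.001,0],[0.5,0,0,0,0],[0.5,0,0,0,0],[0.5,0,0,-0.03,0],[0.5,0,0,-0.05,0],[0.5,0,0,-0.055,0],[1,0,0,-0.044,0],[1,-0.04,-0.012,0,0]]'; python3 -m pendant '[[1,-0.04,-0.012,0,0],[1,-0.04,-0.012,0,0],[1,-0.04,-0.012,0,0],[1,-0.038,0,0,0],[1,0,0,0,-0.17],[1,0,0,0,-0.17],[1,0,0,0,-0.17],[1,0,0,0,-0.17]]'; python3 -m pendant '[[1,0,0,0,-0.17],[1,0,0,0,-0.17],[1,0,0,0,-0.17],[1,0,0,0,-0.12],[1,0,0,0,0]]'
python3 - <<'E'
from h import *
im,(K,T)=shot('wrist','w5.png'); s=env.get_state();print(s['tcp_pos'],RT(s).round(3))
r=env.recognise('wrist','lemon_center');print([(x['score'],x['centre'],pix2w(x['centre'],.026,K,T).round(4)) for x in r])
print(w2pix([.4225,-.2215,.026],K,T))
E
```

```text
clock: 14.3
tcp_pos: [0.4607, -0.0629, 0.2526]
orientation: [0.003, 0.704, 0.71, 0.002]
wrist_force: [0.1, -0.6, -0.5]
finger_gap: 0.0853
grip_force: 0.0
clock: 15.3
tcp_pos: [0.4225, -0.2213, 0.2484]
orientation: [-0.0, 0.427, 0.904, 0.0]
wrist_force: [0.0, -0.7, -0.1]
finger_gap: 0.0853
grip_force: 0.0
clock: 15.92
tcp_pos: [0.4225, -0.2213, 0.2485]
orientation: [-0.0, 0.129, 0.992, 0.0]
wrist_force: [0.9, -0.4, -0.5]
finger_gap: 0.0853
grip_force: 0.0
[ 0.42250896 -0.22124613  0.24851713] [[-0.966  0.257 -0.   ]
 [ 0.257  0.966  0.   ]
 [ 0.     0.    -1.   ]]
[(0.93, [319.1, 203.6], array([ 0.4229, -0.2228,  0.026 ])), (0.41, [113.5, 251.8], array([ 0.4178, -0.416 ,  0.026 ]))]
[320.40899078 202.76144353]
```

View pics/w5.png

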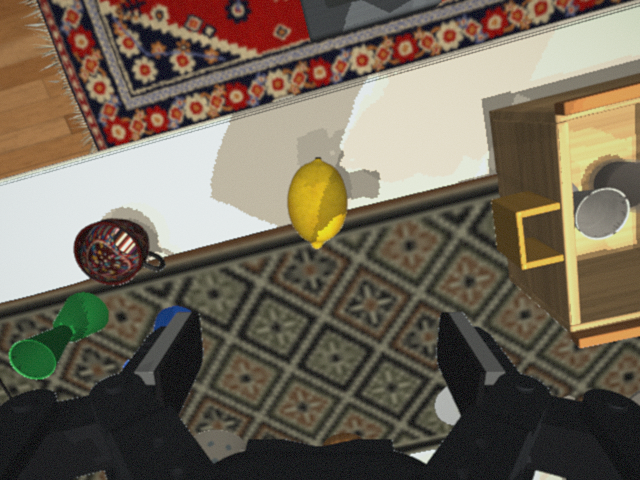

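The lemon is upright in the wrist frame at (319,203), aligned with the pads and centred, with the jigger visible standing in the box.

```bash
python3 -m pendant '[[1,0,0,0.055,0],[1,0,0,0.055,0],[1,0,0,0.055,0],[1,0,0,0.04,0],[1,0,0,0.0165,0],[1,0,0,0,0],[-1,0,0,0,0],[-1,0,0,0,0]]' 30;  python3 -m pendant '[[-1,0,0,0,0],[-1,0,0,0,0]]'
```

```text
clock: 17.02
tcp_pos: [0.4235, -0.222, 0.0285]
orientation: [0.001, 0.129, 0.992, -0.001]
wrist_force: [-0.0, -0.3, 0.1]
finger_gap: 0.0519
grip_force: 3.1
clock: 17.27
tcp_pos: [0.4237, -0.222, 0.0287]
orientation: [0.001, 0.129, 0.992, -0.001]
wrist_force: [-0.1, 0.7, 5.7]
finger_gap: 0.05
grip_force: 30.7
```

```bash
python3 -m pendant '[[-1,0,0,-0.03,0],[-1,0,0,-0.06,0],[-1,0,0,-0.06,0],[-1,0,0,-0.03,0.17],[-1,0,0,0,0.17],[-1,0,0,0,0.17],[-1,0,0,0,0.17],[-1,0,0,0,0.17]]'; python3 -m pendant '[[-1,0,0,0,0.17],[-1,0,0,0,0.17],[-1,0,0,0,0.14],[-1,0,0,0,0]]'; python3 - <<'E'
from h import *
s=env.get_state();print(s['tcp_pos'],RT(s).round(3),totool(np.array([.472,.12,.2])-s['tcp_pos']).round(4))
E
```

```text
clock: 18.27
tcp_pos: [0.4224, -0.2212, 0.2075]
orientation: [0.0, 0.528, 0.849, 0.0]
wrist_force: [0.8, 0.7, -0.9]
finger_gap: 0.0501
grip_force: 31.9
clock: 18.77
tcp_pos: [0.4225, -0.2212, 0.2074]
orientation: [0.0, 0.713, 0.702, 0.0]
wrist_force: [-0.4, -0.6, -1.8]
finger_gap: 0.0498
grip_force: 31.9
[ 0.42246153 -0.22122184  0.20744597] [[ 0.016  1.     0.   ]
 [ 1.    -0.016 -0.   ]
 [-0.     0.    -1.   ]] [0.342  0.0442 0.0074]
```

```bash
python3 -m pendant '[[-1,0.05,0.0065,0,0],[-1,0.05,0.0065,0,0],[-1,0.05,0.0065,0,0],[-1,0.05,0.0065,0,0],[-1,0.05,0.0065,0,0],[-1,0.05,0.0065,0,0],[-1,0.042,0.005,0,0],[-1,0,0,0,0]]'; python3 -m pendant '[[-1,0,0,0.04,0],[-1,0,0,0.04,0],[-1,0,0,0.03,0],[-1,0,0,0.015,0],[-1,0,0,0.007,0],[-1,0,0,0,0]]'
```

```text
clock: 19.77
tcp_pos: [0.4724, 0.1224, 0.2073]
orientation: [-0.0, 0.711, 0.704, 0.0]
wrist_force: [0.7, -0.0, -1.8]
finger_gap: 0.0501
grip_force: 31.9
clock: 20.52
tcp_pos: [0.4728, 0.1197, 0.0757]
orientation: [0.0, 0.713, 0.701, 0.0]
wrist_force: [0.4, 0.6, -0.8]
finger_gap: 0.0504
grip_force: 31.9
```

```bash
python3 -m pendant '[[-1,0,0,0.003,0],[-1,0,0,0.0015,0],[-1,0,0,0,0],[0.4,0,0,0,0],[0.7,0,0,0,0],[0.7,0,0,0,0],[0.7,0,0,-0.03,0],[0.7,0,0,-0.05,0]]'; python3 -m pendant '[[1,0,0,-0.05,0],[1,0,0,-0.05,0],[1,0,0,0,0]]'
python3 - <<'E'
from h import *
im,(K,T)=shot('wrist','w6.png'); s=env.get_state();print(s['tcp_pos'],RT(s).round(3))
for l,z in [('lemon_center',.07),('shaker_center',.09),('jigger_center',.085),('wedge_top',.156)]:
  for x in env.recognise('wrist',l)[:2]:print(l,x['score'],x['centre'],pix2w(x['centre'],z,K,T).round(4))
E
```

```text
clock: 21.52
tcp_pos: [0.4708, 0.1198, 0.1499]
orientation: [-0.002, 0.713, 0.701, -0.002]
wrist_force: [1.2, -0.6, -0.0]
finger_gap: 0.0728
grip_force: 0.0
clock: 21.9
tcp_pos: [0.4748, 0.1202, 0.255]
orientation: [0.003, 0.713, 0.701, 0.003]
wrist_force: [0.8, -0.5, -0.2]
finger_gap: 0.0856
grip_force: 0.0
[0.47360732 0.12003138 0.25254447] [[ 0.017  1.     0.004]
 [ 1.    -0.017  0.   ]
 [ 0.001  0.004 -1.   ]]
lemon_center 0.78 [315.9, 213.1] [0.4729 0.1189 0.07  ]
shaker_center 0.83 [318.2, 314.0] [0.473  0.0406 0.09  ]
jigger_center 0.76 [310.3, 372.6] [ 0.4651 -0.018   0.085 ]
wedge_top 0.6 [313.2, 22.5] [0.4741 0.2384 0.156 ]
```

View pics/w6.png

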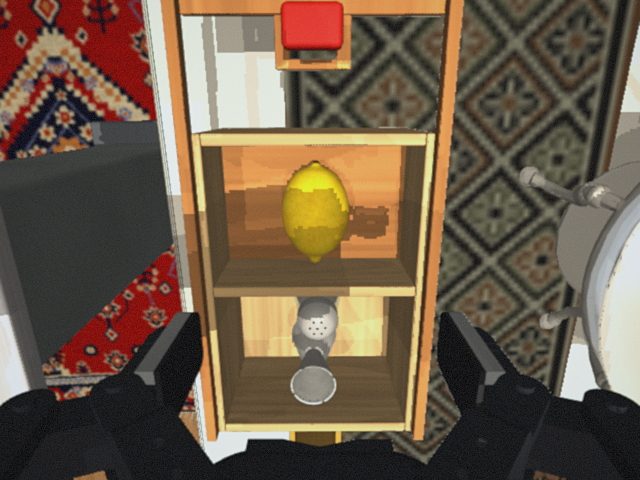

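All packed: the lemon lies in the shallow half at (316,213), and the shaker (318,320) and jigger (313,375) stand in the deep half. Next I'll close the fingers and push the lid bar from behind.

```bash
python3 -m pendant '[[-1,0.04,0,0,0],[-1,0.04,0,0,0],[-1,0.04,0,0,0],[-1,0.04,0,0,0],[-1,0.04,0,0,0],[-1,0.038,0,0,0],[-1,0,0,0,0]]'; python3 - <<'E'
from h import *
im,(K,T)=shot('wrist','w7.png'); s=env.get_state();print(s['tcp_pos'],RT(s).round(3),s['finger_gap'])
for l,z in [('lid_bar',.142),('wedge_top',.156)]:
  for x in env.recognise('wrist',l)[:2]:print(l,x['score'],x['centre'],pix2w(x['centre'],z,K,T).round(4))
E
```

```text
clock: 23.02
tcp_pos: [0.4755, 0.3597, 0.2486]
orientation: [-0.001, 0.712, 0.702, -0.001]
wrist_force: [-0.9, -1.3, 0.4]
finger_gap: -0.0001
grip_force: 0.0
[0.47557135 0.35838198 0.24884511] [[ 0.015  1.    -0.003]
 [ 1.    -0.015 -0.002]
 [-0.002 -0.003 -1.   ]] 4.408566665106179e-05
lid_bar 0.76 [321.1, 159.9] [0.4763 0.4089 0.142 ]
lid_bar 0.44 [320.9, 443.5] [0.4732 0.2069 0.142 ]
wedge_top 0.58 [319.6, 418.1] [0.4728 0.2417 0.156 ]
```

View pics/w7.png

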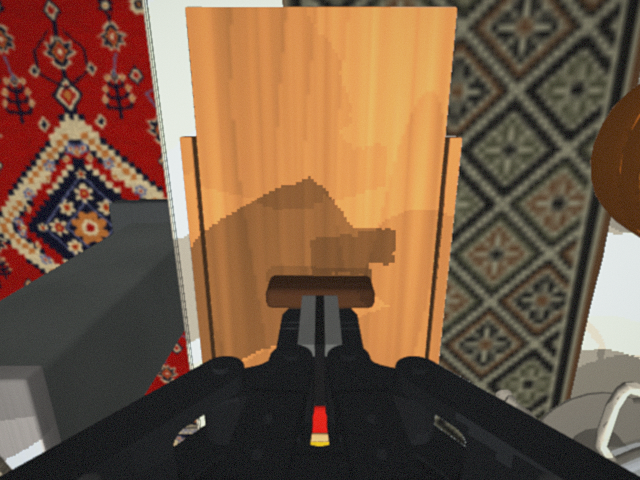

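The wrist view shows the bar at rows 276–308 (columns 267–374), centred on the closed fingers; the detector's top hit was the shadow.

```bash
python3 - <<'E'
from h import *
K,T=cam('wrist')
for p,z in [((320,277),.142),((320,308),.142),((320,277),.114)]: print(pix2w(p,z,K,T).round(4))
print(w2pix([.4755,.3585,.232],K,T), env.get_state()['tcp_pos'])
E
```

```text
[0.475  0.3336 0.142 ]
[0.4746 0.3121 0.142 ]
[0.4747 0.3217 0.114 ]
[320.11506536 308.50362409] [0.4759484  0.35707231 0.2496555 ]
```

```bash
python3 -m pendant '[[-1,0,0,0.04,0],[-1,0,0,0.04,0],[-1,0,0,0.02,0],[-1,0,0,0.007,0],[-1,0,0,0,0],[-1,0,0,0,0]]'
```

```text
clock: 23.92
tcp_pos: [0.4773, 0.3579, 0.1451]
orientation: [0.0, 0.713, 0.701, 0.001]
wrist_force: [-0.1, -0.1, 0.1]
finger_gap: -0.0001
grip_force: 0.0
```

```bash
python3 -m pendant '[[-1,0,0,0.004,0],[-1,-0.015,0,0,0],[-1,-0.02,0,0,0],[-1,-0.03,0,0,0],[-1,-0.03,0,0,0],[-1,-0.03,0,0,0],[-1,-0.03,0,0,0],[-1,-0.03,0,0,0]]';python3 -m pendant '[[-1,-0.03,0,0,0],[-1,-0.03,0,0,0],[-1,-0.03,0,0,0],[-1,-0.02,0,0,0],[-1,0,0,0,0]]'
```

```text
clock: 24.92
tcp_pos: [0.4734, 0.1717, 0.14]
orientation: [-0.0, 0.713, 0.701, 0.001]
wrist_force: [2.7, 3.5, -2.5]
finger_gap: 0.0
grip_force: 2.2
clock: 25.55
tcp_pos: [0.4708, 0.061, 0.14]
orientation: [0.0, 0.714, 0.7, -0.0]
wrist_force: [-0.3, 0.3, 0.0]
finger_gap: 0.0002
grip_force: 0.0
```

```bash
python3 -m pendant '[[-1,-0.015,0,0,0],[-1,-0.012,0,0,0],[-1,-0.008,0,0,0],[-1,-0.004,0,0,0],[-1,0,0,0,0]]'
```

```text
clock: 26.18
tcp_pos: [0.4704, 0.0298, 0.1399]
orientation: [-0.005, 0.712, 0.702, 0.005]
wrist_force: [-0.3, 25.8, 4.2]
finger_gap: -0.0003
grip_force: 13.3
```

```bash
python3 -m pendant '[[-1,-0.003,0,0,0],[-1,-0.002,0,0,0],[-1,0,0,0,0]]'
```

```text
clock: 26.55
tcp_pos: [0.4702, 0.0295, 0.14]
orientation: [-0.009, 0.71, 0.704, 0.009]
wrist_force: [1.1, 42.9, 6.6]
finger_gap: 0.0002
grip_force: 22.1
```

```bash
python3 -m pendant '[[-1,0.01,0,0,0],[-1,0.02,0,0,0],[-1,0,0,-0.05,0],[-1,0,0,-0.06,0],[-1,0,0,0,0],[-1,0,0,0,0]]'; python3 - <<'E'
from h import *
im,(K,T)=shot('wrist','w8.png'); s=env.get_state();print(s['tcp_pos'])
for l,z in [('lid_bar',.142),('wedge_top',.156)]:
  for x in env.recognise('wrist',l)[:2]:print(l,x['score'],x['centre'],pix2w(x['centre'],z,K,T).round(4))
im2,(K,T)=shot('top','t8.png')
for l,z in [('lid_bar',.142),('wedge_top',.156)]:
  for x in env.recognise('top',l)[:2]:print(l,x['score'],x['centre'],pix2w(x['centre'],z,K,T).round(4))
cv2.imwrite('pics/c8.png',cv2.vconcat([cv2.resize(im[150:480,120:520],(480,300)),cv2.resize(im2[220:345,80:280],(480,300))])[:,:,::-1])
E
```

```text
clock: 27.3
tcp_pos: [0.4713, 0.0484, 0.2496]
orientation: [0.0, 0.713, 0.701, -0.0]
wrist_force: [-0.3, -0.3, 0.2]
finger_gap: 0.0
grip_force: 0.0
[0.47072162 0.0485155  0.24881227]
lid_bar 0.66 [319.2, 160.0] [0.4715 0.0974 0.142 ]
lid_bar 0.53 [551.0, 384.9] [ 0.6276 -0.0583  0.142 ]
wedge_top 0.53 [321.7, 418.7] [ 0.4699 -0.071   0.156 ]
lid_bar 0.95 [215.9, 289.2] [0.4538 0.0159 0.142 ]
lid_bar 0.21 [213.8, 290.8] [0.4511 0.0195 0.142 ]
wedge_top 0.62 [264.4, 278.9] [ 0.4675 -0.0717  0.156 ]
```

View pics/c8.png

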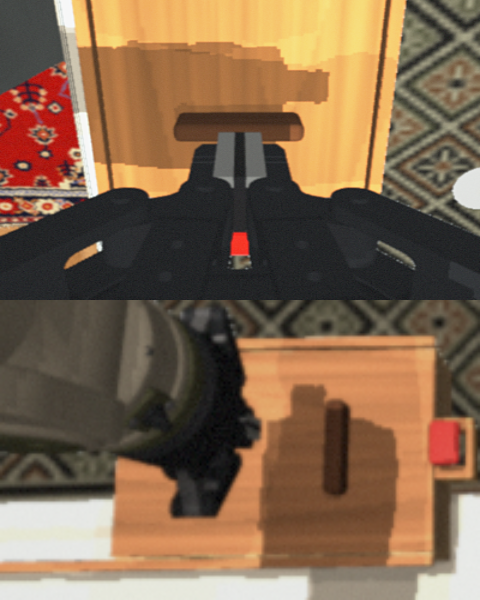

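The pictures show the lid over the whole box with its leading edge at the end wall, and the raised wedge beyond it, over the keeper bracket. I'll check numerically that it is fully shut.

```bash
python3 - <<'E'
from h import *
K,T=cam('top')
a=cv2.imread('pics/top0.png');b=cv2.imread('pics/t8.png')
def red(im):
    h=cv2.cvtColor(im,cv2.COLOR_BGR2HSV);m=cv2.inRange(h,(0,200,90),(4,255,255))|cv2.inRange(h,(175,200,90),(180,255,255));m[:225]=0;m[335:]=0
    n,l,st,ce=cv2.connectedComponentsWithStats(m);i=1+st[1:,4].argmax();return st[i],ce[i]
for im in(a,b): st,c=red(im);print(st,c,pix2w(c,.15,K,T).round(4))
for im,z in ((a,.106),(b,.114)):
    g=cv2.cvtColor(im,cv2.COLOR_BGR2GRAY)
    print(g[310,120:140],g[310,255:275],g[270,85:105])
for c,z in((96,.114),(262,.114),(127,.114),(131,.106),(264,.106)): print(c,pix2w((c,310),z,K,T).round(4))
E
```

```text
[ 94 280   1   4   4] [ 94.  281.5] [0.4734 0.2284 0.15  ]Traceback (most recent call last):
  File "<stdin>", line 7, in <module>
  File "<stdin>", line 6, in red
ValueError: attempt to get argmax of an empty sequence
```

```bash
python3 - <<'E'
from h import *
K,T=cam('top')
a=cv2.imread('pics/top0.png');b=cv2.imread('pics/t8.png')
for im,(x0,x1) in((a,(75,112)),(b,(250,285))):
    p=im[274:292,x0:x1].astype(int);m=((p[:,:,2]-p[:,:,1]>90)&(p[:,:,2]-p[:,:,0]>90)&(p[:,:,1]<60)).astype(np.uint8)
    ys,xs=np.nonzero(m);c=(xs.mean()+x0,ys.mean()+274);print(len(xs),xs.min()+x0,xs.max()+x0,c,pix2w(c,.15,K,T).round(4))
g=cv2.cvtColor(a,cv2.COLOR_BGR2GRAY);h=cv2.cvtColor(b,cv2.COLOR_BGR2GRAY)
for r in(260,310): print('open',g[r,88:104],'crate+',g[r,124:138],'crate-',g[r,256:272]);print('shut-',h[r,256:272],'shut+',h[r,120:136])
for c,z in((96,.114),(262,.114),(127,.114),(131,.106),(264,.106)): print(c,pix2w((c,310),z,K,T).round(4))
E
```

```text
87 83 94 (np.float64(88.59770114942529), np.float64(282.6896551724138)) [0.4716 0.2378 0.15  ]
29 262 270 (np.float64(268.3103448275862), np.float64(282.13793103448273)) [ 0.4624 -0.0778  0.15  ]
open [160 161 162 161 157 108  66  56  45  55  63  71  82  78  74  73] crate+ [ 83  69  52  43  38  53  66  97 175 200 206 206 135  68] crate- [208 203 204 210 211 135  69  54  55  55  57  64  78  88  92  81]
shut- [172 170 169 168 130  84  59  53  59  61  60  65  84  93  92  85] shut+ [ 67  63  67  65  61  60  62  61  73  92 103 103 101 100  96  86]
open [144  91  77 106 117 117 119 115 121 121 119 119 121 118 119 120] crate+ [223 224 225 224 215 210 206 206 194 123  65  54  58  55] crate- [188 207 210 207 167  98  60  50  53  54  61  96 128 146 203 222]
shut- [150 164 167 165 113  70  58  57  58  60  60 100 136 147 158 216] shut+ [231 229 231 230 230 228 214 174 144 141 139 142 141 139 140 144]
96 [0.426  0.2394 0.114 ]
262 [ 0.4163 -0.0618  0.114 ]
127 [0.4242 0.1831 0.114 ]
131 [0.4245 0.1792 0.106 ]
264 [ 0.4167 -0.0644  0.106 ]
```

Leading and trailing lid edges are flush with the crate, so it is shut. Next is the wedge, at about (0.469, −0.073).

```bash
python3 -m pendant '[[-1,-0.05,0,0,0],[-1,-0.05,0,0,0],[-1,-0.0215,0,0,0],[-1,0,0,0.04,0],[-1,0,0,0.028,0],[-1,0,0,0,0],[-1,0,0,0,0]]'
```

```text
clock: 28.48
tcp_pos: [0.4695, -0.0726, 0.1825]
orientation: [0.0, 0.713, 0.701, 0.0]
wrist_force: [-0.0, 0.7, 0.1]
finger_gap: -0.0003
grip_force: 0.0
```

```bash
python3 -m pendant '[[-1,0,0,0.01,0],[-1,0,0,0.006,0],[-1,0,0,0.006,0],[-1,0,0,0.006,0],[-1,0,0,0,0]]'
```

```text
clock: 29.1
tcp_pos: [0.4698, -0.0727, 0.1541]
orientation: [0.001, 0.713, 0.701, 0.0]
wrist_force: [1.8, 0.5, 2.6]
finger_gap: -0.0006
grip_force: 0.8
```

```bash
python3 -m pendant '[[-1,0,0,0.005,0],[-1,0,0,0.004,0],[-1,0,0,0.002,0],[-1,0,0,0,0]]'
```

```text
clock: 29.6
tcp_pos: [0.47, -0.0728, 0.1448]
orientation: [0.001, 0.713, 0.701, 0.001]
wrist_force: [-3.1, 0.5, 16.2]
finger_gap: 0.0005
grip_force: 7.5
```

```bash
python3 -m pendant '[[-1,0,0,0.002,0],[-1,0,0,0,0]]'; python3 -m pendant '[[-1,0,0,-0.02,0],[-1,0,0,-0.05,0],[-1,0.05,0,-0.03,0],[-1,0.05,0,0,0],[-1,0.05,0,0,0],[-1,0.05,0,0,0],[-1,0.05,0,0,0],[-1,0,0,0,0]]'; python3 - <<'E'
from h import *
im,_=shot('top','t9.png');im2,_=shot('scene','s9.png')
cv2.imwrite('pics/c9.png',cv2.vconcat([cv2.resize(im[220:345,80:280],(480,300)),cv2.resize(im2[160:310,60:300],(480,300))])[:,:,::-1])
E
```

```text
clock: 29.85
tcp_pos: [0.4701, -0.0728, 0.1446]
orientation: [0.002, 0.713, 0.701, 0.001]
wrist_force: [-7.0, 2.1, 28.1]
finger_gap: -0.0001
grip_force: 14.3
clock: 30.85
tcp_pos: [0.4727, 0.1802, 0.2403]
orientation: [-0.0, 0.711, 0.703, -0.0]
wrist_force: [0.2, -0.0, -0.3]
finger_gap: -0.0002
grip_force: 0.0
```

View pics/c9.png

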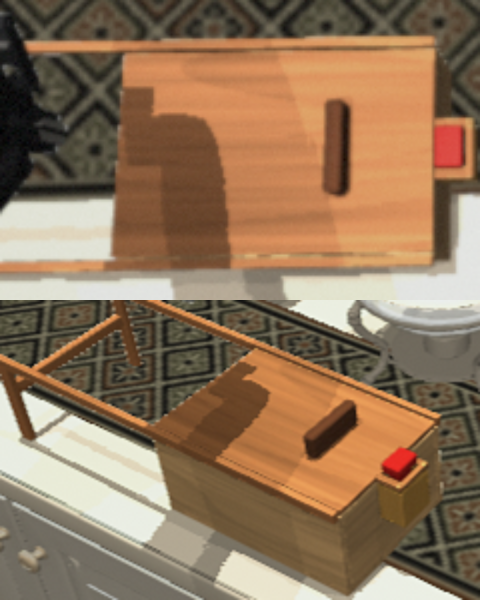

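The lid is flush with the box, and the wedge head sits down in its tab at the end wall. The arm is clear.

```bash
python3 -c "
from workcell import env
print(env.hand_in())"
```

```text
the job is handed in; nothing more can be done
None
```

The box is packed, the lid is shut (its edges line up with the box) and the wedge is pushed down to its stop; I handed the job in at about 31 s, and the judge returned no verdict.

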